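# Uncap the coupling in the vise, whichever hand its thread

### The job

One of two look-alike brass hose couplings is clamped in the bench vise, and its hexagon blanking cap may have a right-hand or a left-hand thread. Feel gently which way the cap gives without forcing it against its stop, unscrew it, and lift it straight up, mouth down, until it is at least 5 cm clear above the coupling; finish while still holding it there, steady in the gripper, so the thread can be looked at. Leave the other coupling's cap, and everything else on the counter, where it is.

Things in the scene. Friction and masses are not known exactly. Their poses are not given: they have to be found in the camera images.
- vise_mouth (a point): bench vise, fixed to the counter, with 100 mm wide jaws 26 mm apart; its body lies along x with the screw handle to -x. Point: middle of the jaw opening, level with the jaw tops, 135 mm above the counter. The coupling to be uncapped is the one whose axis passes through this point; nothing near it rises above the jaw tops but that coupling and its cap.
- coupling_a_shoulder (a point): fixed upright brass hose coupling: 26 mm tail, collar 49 mm across and 18 mm high, 24 mm threaded neck under its cap. Point: on the axis, underside of the collar, 135 mm above the counter; z up. The cap's rim rests 18 mm, the neck ends 42 mm above it. coupling_a and coupling_b look alike; one is right-handed, one left-handed, and either may be in the vise, the other in the rack.
- coupling_b_shoulder (a point): fixed upright brass hose coupling: 26 mm tail, collar 49 mm across and 18 mm high, 24 mm threaded neck under its cap. Point: on the axis, underside of the collar, 135 mm above the counter; z up. The cap's rim rests 18 mm, the neck ends 42 mm above it. Two lugs in the cap catch under coarse ridges on the neck: after 60 degrees of unscrewing they are clear; at 65 to 130 degrees it lifts straight off. It need not rise as it turns.
- cap_a_center (a point): loose brass hexagon cap of coupling_a, mouth down: 51 mm across flats, 34 mm high, 0.3 kg. Point: on its axis, half-way up (17 mm above its rim). z up; x square to a flat, so flats face 0, 60, 120.. degrees from x; at the start x lies along its coupling's x. Hand-tight: turns easily the right way; the other way it meets a dead stop within 3 degrees (8 if pushed hard); over 2 N m there, or 100 N of pull, counts as forcing it.
- cap_b_center (a point): loose brass hexagon cap of coupling_b, mouth down: 51 mm across flats, 34 mm high, 0.3 kg. Point: on its axis, half-way up (17 mm above its rim). z up; x square to a flat, so flats face 0, 60, 120.. degrees from x; at the start x lies along its coupling's x. Hand-tight: turns easily the right way; the other way it meets a dead stop within 3 degrees (8 if pushed hard); over 2 N m there, or 100 N of pull, counts as forcing it.
- rack: grey sheet-steel fittings rack, 130 x 240 x 135 mm high, in which the other capped coupling stands among four brass nipples. Origin under its centre, on the counter.
- sealant_mid (a point): white sealant bottle, 40 mm across, 115 mm high, standing; point half-way up. Leave it.
- nipple_mid (a point): brass hexagon nipple standing on end, 36 mm across flats, 58 mm high; point half-way up. Leave it.
- wrench_mid (a point): steel wrench lying flat, 200 mm long along x; point at its middle. Leave it.
- oring_mid (a point): black rubber O-ring lying flat, 64 mm across, 6 mm thick; point at its centre. Leave it.
- elbow_mid (a point): brass pipe elbow lying flat, about 55 x 60 x 36 mm; point at its middle. Leave it.
- plug_mid (a point): steel hexagon plug standing on its head, 40 mm across flats, 34 mm high; point half-way up. Leave it.
- sealbox_mid (a point): cardboard box of seals, 80 x 110 x 45 mm; point at its centre. Leave it.
There are look-alikes about, which are no part of the job. What is shaped like the part that bears cap_b_center but red is not meant.

How it is judged:
On the way:
1. the cap on the coupling in the vise has been unscrewed (turned at least 45 degrees on its thread) before it is lifted (((horizontal distance between coupling_a_shoulder and vise_mouth below 0.03 m and angle between the x axis of cap_a_center and the x axis of coupling_a_shoulder, either way round above 0.8 rad and z of cap_a_center in the frame of coupling_a_shoulder below 0.047 m and horizontal distance between cap_a_center and coupling_a_shoulder below 0.006 m) or (horizontal distance between coupling_b_shoulder and vise_mouth below 0.03 m and angle between the x axis of cap_b_center and the x axis of coupling_b_shoulder, either way round above 0.8 rad and z of cap_b_center in the frame of coupling_b_shoulder below 0.047 m and horizontal distance between cap_b_center and coupling_b_shoulder below 0.006 m))), for 0.1 s.
At the end, for the whole second after the job is handed in: the cap of the coupling in the vise is held in the fingers, at rest, upright within 20 degrees, over its coupling within 60 mm sideways, its rim at least 42 mm above the top of the neck, touching the coupling nowhere; the other cap within 15 mm of where it was (((horizontal distance between coupling_a_shoulder and vise_mouth below 0.03 m and z of cap_a_center in the frame of coupling_a_shoulder above 0.101 m and horizontal distance between cap_a_center and coupling_a_shoulder below 0.06 m and angle between cap_a_center's own z axis and vertical below 0.35 rad and contact force between the fingers and cap_a above 1 N and linear speed of cap_a below 0.03 m/s and contact force between cap_a and coupling_a below 0.2 N and distance of cap_b_center from where it was at the start of the episode below 0.015 m) or (horizontal distance between coupling_b_shoulder and vise_mouth below 0.03 m and z of cap_b_center in the frame of coupling_b_shoulder above 0.101 m and horizontal distance between cap_b_center and coupling_b_shoulder below 0.06 m and angle between cap_b_center's own z axis and vertical below 0.35 rad and contact force between the fingers and cap_b above 1 N and linear speed of cap_b below 0.03 m/s and contact force between cap_b and coupling_b below 0.2 N and distance of cap_a_center from where it was at the start of the episode below 0.015 m))); the arm keeps its last pose, push and grip.
It fails at once if a cap is forced against its stop (over 160 N, or 2.5 N m of twist, between cap and coupling) (contact force between cap_a and coupling_a above 160 N or contact force between cap_b and coupling_b above 160 N).
It fails at once if the cap of the coupling in the rack is moved by more than 15 mm ((horizontal distance between coupling_a_shoulder and vise_mouth below 0.03 m and distance of cap_b_center from where it was at the start of the episode above 0.015 m) or (horizontal distance between coupling_b_shoulder and vise_mouth below 0.03 m and distance of cap_a_center from where it was at the start of the episode above 0.015 m)).
It fails at once if a bystander is pushed more than 30 mm or knocked over (distance of any of sealant_mid, nipple_mid, wrench_mid, oring_mid, elbow_mid, plug_mid, sealbox_mid from where it was at the start of the episode above 0.03 m).
It also fails if it takes over 51 s, if anything falls off the work surface, if the arm or the gripper's body presses on something with over 40 N, if the wrist force passes 120 N, or if a joint passes its speed limit or range.

### The arm

A 6-joint arm with a two-finger parallel gripper is mounted at the origin on the work surface. World frame = base frame: x ahead of the robot, y to its left, z up, the work surface at z = 0. Lengths are in m, angles in rad, forces in N, time in s.
With the tool pointing down it reaches from about 0.375 to 0.825 m from the base axis. Payload 5.5 kg.
Tool frame: the origin (TCP) lies midway between the tips of the shut fingers; the grasp point (between the pads) lies 19 mm behind it; z points along the fingers, y is the direction in which the jaws open and shut (so a half turn about z gives the same grasp; the last joint's range is limited). The gripper opens to 85 mm and grips with 20 to 120 N. Pads are 22 mm wide; open, the fingers measure 114 mm over their backs; the gripper's body (76 mm by 85 mm) begins 54 mm behind the grasp point. The pads swing forward as they close: fully open they stand 13 mm farther back than shut.
Start: joints at [1.131, 0.314, -0.047, 1.21, 0, 1.571], TCP at [0.255, 0.543, 0.205] pointing down, gripper open.
Joint ranges: [-2.67, 2.67], [-0.69, 1.73], [-1.03, 1.25], [-2.08, 2.16], [-1.42, 1.45], [-3.14, 3.14]. Speed limits (rad/s): [2.39, 2.39, 3.01, 3.14, 3.14, 3.14].

### API

Orientations are given as a unit quaternion [w, x, y, z].
In Python, from rig import ctrl, optics, workorder gives the robot as it stands.
- The arm moves only by the shell command python3 -m inch 'ROWS' [OPENING] [FORCE]. ROWS is text: rows parted by semicolons, each of 4 numbers parted by spaces: the shift along the tool's x, y, z in cm, then the turn about the tool's z in degrees. In form: tx ty tz turn; .... A call has 1 to 5 rows; each row shifts and turns the pose as measured when the row begins, along the tool's axes as they then stand; what a row does not reach is not made up. A row lasts 1/10 s, in which the tool goes at most 50 mm and 8.59 degrees, less where a joint would pass 70% of its speed; a pose out of reach is approached as far as the arm can. A call with a gripper value outside its range is refused whole. OPENING is the opening, from 0 (shut) to 1 (fully open), set as the call begins (- or left out, the last holds). The fingers move at their own pace and stop on an object; FORCE is the grip in N (left out, the last holds). Time passes only in rows, so rows that do not move let the fingers close. It gives the time, the measured TCP pose, the force and the opening at its end, in the units of the state.
- ctrl.observe(): the state, without advancing time (a new reading comes with each control period).
- optics.read_camera(name): name is "side" or "top" or "wrist"; returns a dict with "img" (384x512x3 uint8, red, green, blue), "range_z" (384x512 float32, m along the optical axis (not along the pixel's ray), 0 where there is no reading), "vertical_fov" (degrees; the focal length in pixels is half the picture's height over the tangent of half this angle, whatever the lens; pixels are square), "cx", "cy" (the principal point, pixels), "R" (3x3) and "t" (3): a world point X has camera coordinates R X + t. Camera axes: x right, y down, z forward; pixel columns grow to the right and rows downward; lengths in m; the calibration is good to about 2 mm. A picture is of the moment at which its call begins.
- workorder.close_job(): hands the job in, once; it reports no verdict.
The state is a dict: "time": time; "joints": joint angles; "dq": joint speeds; "tau": joint torques, N m; "position": TCP position; "ee_rot": TCP orientation; "wrist_force": force on the tool from outside, world axes, zero at the start; "moment": the same for the moment, N m; "gripper_width": finger opening in m.
Only numpy, scipy, OpenCV 4.12 (cv2) and the standard library are available. Lean on these libraries where they do the work, as an engineer would, in place of code of your own. Each camera call takes 0.05 s, during which the arm holds its last target. There are 200 camera calls.

## Working session

There is one attempt and no reset: what is moved stays moved. The work goes in short steps, Python scripts to look and compute and a shell command to move; the robot and the scene stay as the last step left them, time stands still between calls to the robot, and variables do not carry over. Pictures are saved under pics/ and viewed, on a budget of 10 in all, crops included, one or two more only if the job needs it, and the job is handed in when it is done.

```bash
mkdir -p pics
cat > h.py <<'E'
import numpy as np,cv2
from rig import ctrl,optics,workorder
def cam(n):
    d=optics.read_camera(n); d['f']=192/np.tan(np.radians(d['vertical_fov'])/2); return d
def cloud(d):
    v,u=np.mgrid[:384,:512]; z=d['range_z']
    P=np.stack([(u-d['cx'])/d['f']*z,(v-d['cy'])/d['f']*z,z],-1)
    return (P-d['t'])@d['R']   # R^T(P-t)
def save(n,im): cv2.imwrite('pics/'+n,cv2.cvtColor(im,cv2.COLOR_RGB2BGR))
E
python3 - <<'E'
from h import *
print(ctrl.observe())
ims=[]
for n in['top','side']:
    d=cam(n); np.savez(n+'.npz',**d); ims.append(d['img']); print(n,d['f'],-d['R'].T@d['t'],d['R'][2])
im=np.hstack(ims); save('a.png',cv2.resize(im,(800,300)))
save('top.png',cv2.resize(ims[0],(800,600)))
E
```

```text
{'time': 0.0, 'joints': array([ 1.13096914e+00,  3.14239239e-01, -4.80738176e-02,  1.21017815e+00,
        3.16341759e-05,  1.57080398e+00]), 'dq': array([-2.20830241e-03,  2.99747426e-04,  2.32234420e-04,  1.18213031e-03,
        7.23951727e-05, -4.72800846e-04]), 'tau': array([ 1.42036937e-03, -5.39594615e+01,  3.39746475e+01,  1.92582048e-02,
       -1.04197343e-04, -9.32826083e-07]), 'position': array([0.25519922, 0.54234654, 0.20422897]), 'ee_rot': array([-2.00298399e-04,  2.18148969e-01,  9.75915114e-01, -8.23582423e-04]), 'wrist_force': array([-0.42902482,  0.21079008, -0.66311321]), 'moment': array([-0.00456857,  0.00538643,  0.01248112]), 'gripper_width': 0.08536065740451904}
top 495.6544951032412 [ 0.43697325 -0.01468316  1.44667183] [ 0.10472094  0.02096358 -0.99428067]
side 476.2114831084272 [-0.05552922 -0.92802442  0.95342495] [ 0.45583812  0.67428832 -0.58098784]
```

View pics/top.png

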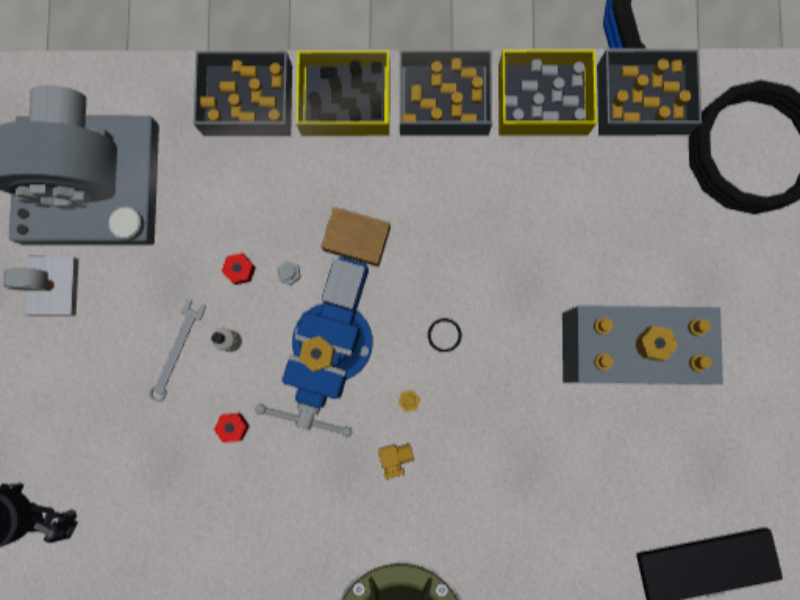

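View pics/a.png

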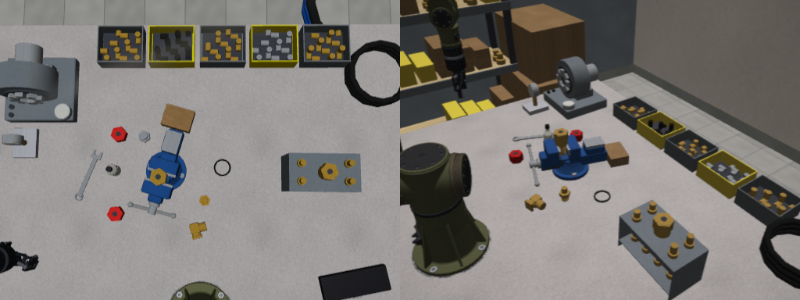

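The top view shows the vise with its brass cap at about (316,353) of 800x600, the rack with the other cap at (660,343), and two red look-alikes at (238,268) and (231,428). The side view shows the cap standing clear above the vise jaws. Next I measure the vise cap.

```bash
cat > m.py <<'E'
from h import *
def hexfit(d,z0=.187):
    P=cloud(d); hsv=cv2.cvtColor(d['img'],cv2.COLOR_RGB2HSV)
    m=(hsv[...,0]>12)&(hsv[...,0]<30)&(hsv[...,1]>110)
    m&=(abs(P[...,2]-z0)<.008)&(np.hypot(P[...,0]-.45,P[...,1]-.16)<.2)
    m=m.astype(np.uint8)
    c=max(cv2.findContours(m,0,1)[0],key=cv2.contourArea)[:,0].astype(float)
    h=cv2.convexHull(c.astype(np.float32))[:,0]
    ray=np.c_[(h[:,0]-d['cx'])/d['f'],(h[:,1]-d['cy'])/d['f'],np.ones(len(h))]@d['R']
    o=-d['R'].T@d['t']; s=(z0-o[2])/ray[:,2]; W=(o+ray*s[:,None])[:,:2]
    zz=P[...,2][m>0]
    a=np.radians(np.arange(0,60,1.)); best=[]
    for t in a: # hex flats: total width over three flat directions is least
        w=[np.ptp(W@[np.cos(t+k),np.sin(t+k)]) for k in np.radians([0,60,120])]; best.append(sum(w)/3)
    i=int(np.argmin(best)); t=a[i]
    mid=[];n=[]
    for k in np.radians([0,60,120]):
        v=np.array([np.cos(t+k),np.sin(t+k)]); q=W@v; mid.append((q.max()+q.min())/2); n.append(v)
    c0=np.linalg.lstsq(np.array(n),np.array(mid),rcond=None)[0]
    print('n',m.sum(),'centre',c0,'flat deg',np.degrees(t),'width',best[i],np.max(best),'z',np.median(zz),'cloud mean',P[m>0].mean(0))
    return c0,t
E
python3 - <<'E'
from m import *
for n in['top','side']:
    d=dict(np.load(n+'.npz')); print(n); hexfit(d)
d=dict(np.load('top.npz'));P=cloud(d)
hsv=cv2.cvtColor(d['img'],cv2.COLOR_RGB2HSV)
m=(hsv[...,0]>100)&(hsv[...,0]<125)&(hsv[...,1]>100)&(abs(P[...,2]-.135)<.01)
print(cv2.minAreaRect(P[m][:,:2].astype(np.float32)),m.sum(),P[m].mean(0))
E
```

```text
top
n 299 centre [0.48750066 0.13710295] flat deg 19.0 width 0.050305291372368104 0.054605882229381064 z 0.18763589524939378 cloud mean [0.48742614 0.13688282 0.18771574]
side
n 150 centre [0.4823285  0.12913571] flat deg 22.0 width 0.05583014252228127 0.0598183810919637 z 0.18686327692316668 cloud mean [0.48195046 0.12879435 0.1865155 ]
((0.48814234137535095, 0.13712570071220398), (0.10054235905408859, 0.1288621872663498), 74.1261215209961) 1115 [0.48793606 0.1360053  0.13437627]
```

```bash
python3 -m inch '0 0 -4 0;0 0 -4 0;-3.8 -2.7 0 0;-3.8 -2.7 0 0;-3.8 -2.7 0 0' 1 40; python3 -m inch '-3.8 -2.7 0 0;-3.8 -2.7 0 0;-3.8 -2.7 0 0;-3.8 -2.7 0 0;0 0 0 0'
cat > rel.py <<'E'
from h import *
from scipy.spatial.transform import Rotation as Ro
import sys
def rel(c,z,ydeg):
    s=ctrl.observe(); q=s['ee_rot']; R=Ro.from_quat([q[1],q[2],q[3],q[0]]).as_matrix()
    e=R.T@(np.array([c[0],c[1],z])-s['position']); y=np.degrees(np.arctan2(R[1,1],R[0,1]))
    t=-((ydeg-y+90)%180-90)
    print('pos',s['position'].round(4),'t',round(s['time'],2),'q',s['joints'].round(3),'ydir',round(y,2),'tilt',R[:,2].round(3))
    print('shift cm',(e*100).round(2),'turn',round(t,2),'F',s['wrist_force'].round(2),'M',s['moment'].round(3),'w',round(s['gripper_width'],4))
if __name__=='__main__': a=list(map(float,sys.argv[1:])); rel(a[:2],a[2],a[3])
E
python3 rel.py .4875 .137 .285 79
```

```text
time: 0.6
position: [0.3229, 0.4209, 0.2839]
ee_rot: [-0.001, 0.214, 0.977, -0.003]
wrist_force: [0.4, -0.5, 0.0]
gripper_width: 0.0856
time: 1.1
position: [0.4196, 0.2481, 0.2836]
ee_rot: [-0.001, 0.216, 0.976, -0.005]
wrist_force: [0.3, 1.3, -0.4]
gripper_width: 0.0855
pos [0.4196 0.2481 0.2836] t 1.1 q [ 0.538  0.086 -0.151  1.341 -0.006  0.973] ydir 65.1 tilt [-0.003 -0.009 -1.   ]
shift cm [-10.83  -7.22  -0.07] turn -13.9 F [ 0.3   1.34 -0.42] M [-0.007 -0.022 -0.023] w 0.0855
```

```bash
python3 -m inch '-3.6 -2.4 0 0;-3.6 -2.4 0 0;-3.6 -2.4 0 0;0 0 0 -7;0 0 0 -7'; python3 -m inch '0 0 0 0;0 0 0 0'; python3 rel.py .4875 .137 .285 79
python3 - <<'E'
from m import *
d=cam('wrist'); np.savez('w1.npz',**d); print(-d['R'].T@d['t'],d['R'][2]); save('w1.png',cv2.resize(d['img'],(640,480)))
try: hexfit(d)
except Exception as e: print(e)
d=cam('top'); np.savez('top2.npz',**d)
E
```

```text
time: 1.6
position: [0.4888, 0.1341, 0.2824]
ee_rot: [-0.003, 0.092, 0.996, -0.004]
wrist_force: [-0.6, 0.2, 0.6]
gripper_width: 0.0856
time: 1.8
position: [0.4883, 0.1346, 0.2817]
ee_rot: [-0.004, 0.093, 0.996, -0.004]
wrist_force: [-0.1, 0.4, 0.0]
gripper_width: 0.0854
pos [0.4883 0.1346 0.2817] t 1.8 q [ 0.272  0.125 -0.111  1.344 -0.005  0.458] ydir 79.35 tilt [-0.008 -0.007 -1.   ]
shift cm [ 0.13  0.22 -0.33] turn 0.35 F [-0.13  0.42  0.04] M [ 0.014 -0.018  0.016] w 0.0854
[0.42375934 0.14842858 0.4513537 ] [ 0.25189902 -0.05659271 -0.96609738]
n 2070 centre [0.48725824 0.13731408] flat deg 20.0 width 0.051204300567789636 0.0574096397295299 z 0.18831395405139245 cloud mean [0.48624018 0.13753275 0.18815733]
```

View pics/w1.png

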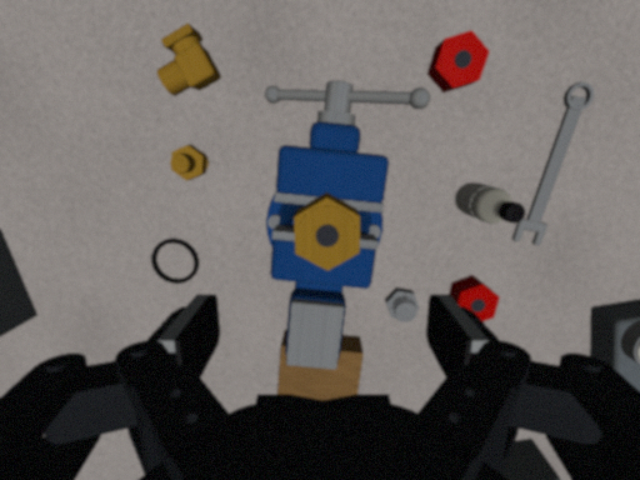

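The wrist view shows the hexagon cap at (327,233) in 640x480 with its flats facing left and right, so they match the jaws. Both views put the centre at (0.4873, 0.1373) with a flat at 80°. I'm going down.

```bash
python3 -m inch '0.1 0.3 0 -0.6;0 0 4 0;0 0 4 0;0 0 0 0'; python3 rel.py .4873 .1373 .158 80
```

```text
time: 2.3
position: [0.4879, 0.1403, 0.2014]
ee_rot: [-0.002, 0.087, 0.996, -0.003]
wrist_force: [-1.2, -0.1, 0.1]
gripper_width: 0.0857
pos [0.4879 0.1403 0.2014] t 2.3 q [ 0.283  0.146 -0.268  1.161 -0.004  0.456] ydir 80.07 tilt [-0.004 -0.006 -1.   ]
shift cm [-0.01 -0.28  4.34] turn 0.07 F [-1.23 -0.14  0.15] M [ 0.039  0.03  -0.035] w 0.0857
```

```bash
python3 -m inch '0 -0.3 2.2 0;0 0 2 0;0 0 0 0'; python3 rel.py .4873 .1373 .158 80
```

```text
time: 2.6
position: [0.4884, 0.1388, 0.1626]
ee_rot: [-0.0, 0.086, 0.996, -0.002]
wrist_force: [0.2, 0.1, -0.0]
gripper_width: 0.0855
pos [0.4884 0.1388 0.1626] t 2.6 q [ 0.28   0.165 -0.336  1.071 -0.004  0.452] ydir 80.11 tilt [-0.001 -0.004 -1.   ]
shift cm [ 0.08 -0.16  0.46] turn 0.11 F [ 0.17  0.12 -0.05] M [-0.026  0.067  0.058] w 0.0855
```

```bash
python3 -m inch '0.1 -0.15 0.4 0;0 0 0 0;0 0 0 0' 0.7 20; python3 rel.py .4873 .1373 .158 80;  python3 -m inch '0 0 0 0;0 0 0 0;0 0 0 0;0 0 0 0;0 0 0 0' 0.4 40; python3 rel.py .4873 .1373 .158 80
```

```text
time: 2.9
position: [0.4895, 0.1387, 0.1632]
ee_rot: [0.002, 0.086, 0.996, -0.001]
wrist_force: [-0.4, -0.2, 0.3]
gripper_width: 0.0601
pos [0.4895 0.1387 0.1632] t 2.9 q [ 0.279  0.162 -0.339  1.067 -0.004  0.451] ydir 80.13 tilt [ 0.004 -0.003 -1.   ]
shift cm [ 0.19 -0.17  0.52] turn 0.13 F [-0.36 -0.24  0.33] M [-0.02   0.026 -0.022] w 0.0601
time: 3.4
position: [0.491, 0.1391, 0.1657]
ee_rot: [0.004, 0.086, 0.996, -0.001]
wrist_force: [0.7, 0.9, 0.6]
gripper_width: 0.0342
pos [0.491  0.1391 0.1657] t 3.4 q [ 0.279  0.16  -0.335  1.069 -0.004  0.451] ydir 80.12 tilt [ 0.008 -0.002 -1.   ]
shift cm [ 0.34 -0.24  0.77] turn 0.12 F [0.73 0.89 0.58] M [-0.034 -0.011  0.033] w 0.0342
```

Run:
```python
from h import *
w=cam('wrist');s=cam('side')
P=cloud(s);np.savez('s2.npz',**s)
X=np.array([.487,.137,.17]);c=s['R']@X+s['t'];u,v=(c[:2]/c[2]*s['f']+[s['cx'],s['cy']]).astype(int);print(u,v)
cr=cv2.resize(s['img'][v-50:v+50,u-50:u+50],(400,400),interpolation=cv2.INTER_CUBIC)
save('b.png',np.hstack([cr,cv2.resize(w['img'],(400,300))[:,:] if 0 else cv2.copyMakeBorder(cv2.resize(w['img'],(400,300)),0,100,0,0,0)]))
```

```text
205 173
```

View pics/b.png

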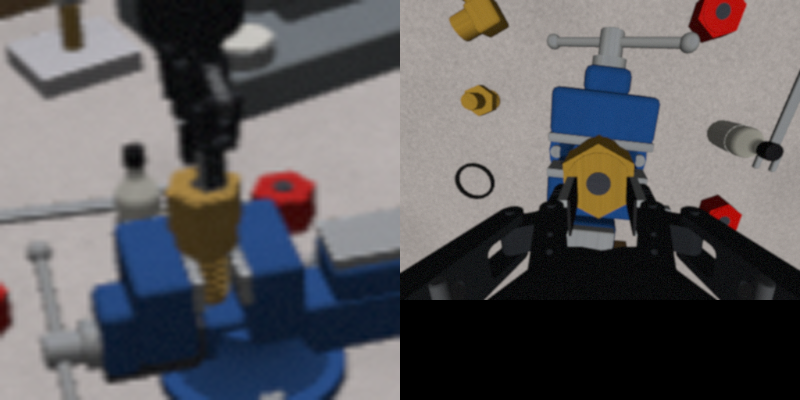

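The side crop shows the fingers above the cap at (208,165). The wrist view shows the tips over its top face, at (568,190) and (633,190). I'll measure the finger tips from the depth images.

```bash
python3 - <<'E'
from h import *
w=cam('wrist');s=cam('side')
for n,d,r in(('side',s,.03),('wrist',w,.06)):
    P=cloud(d); g=d['img'].max(-1)<60
    m=g&(np.hypot(P[...,0]-.49,P[...,1]-.139)<r)&(P[...,2]>.145)&(P[...,2]<.26)&(d['range_z']>0)
    Q=P[m]; o=np.argsort(Q[:,2])[:200]; print(n,m.sum(),Q[o[::12]].round(4).tolist())
    b=(abs(P[...,2]-.187)<.01)&(d['img'][...,0]>120)&(np.hypot(P[...,0]-.49,P[...,1]-.139)<.04); print('captop',P[b].mean(0),b.sum())
E
python3 rel.py .4873 .1373 .158 80
```

```text
side 91 [[0.4989, 0.1162, 0.1453], [0.509, 0.1259, 0.165], [0.4827, 0.1535, 0.2021], [0.4827, 0.1525, 0.2096], [0.4881, 0.1554, 0.2166], [0.4733, 0.1218, 0.2219], [0.4818, 0.1593, 0.2374], [0.4744, 0.1141, 0.2523]]
captop [0.48042295 0.13344758 0.18780581] 84
wrist 13208 [[0.4702, 0.154, 0.1455], [0.4627, 0.1319, 0.1548], [0.4621, 0.1335, 0.1558], [0.4768, 0.1638, 0.1568], [0.4596, 0.1406, 0.1573], [0.4673, 0.1192, 0.1579], [0.4668, 0.1214, 0.1586], [0.4666, 0.1519, 0.1591], [0.4689, 0.1548, 0.1598], [0.4619, 0.1461, 0.1602], [0.4595, 0.1407, 0.1609], [0.4768, 0.1639, 0.1615], [0.4656, 0.1506, 0.162], [0.4664, 0.122, 0.1627], [0.4628, 0.1472, 0.163], [0.4651, 0.15, 0.1635], [0.4627, 0.1325, 0.1638]]
captop [0.4852952  0.13880766 0.18838746] 4626
pos [0.4909 0.1391 0.1655] t 3.6 q [ 0.279  0.16  -0.335  1.069 -0.004  0.451] ydir 80.12 tilt [ 0.008 -0.002 -1.   ]
shift cm [ 0.33 -0.24  0.75] turn 0.12 F [-0.16 -0.1   0.38] M [0.021 0.005 0.064] w 0.0342
```

Run:
```python
from h import *
d=dict(np.load('w1.npz'));P=cloud(d);s=np.array([.4883,.1346,.2817])
m=(d['range_z']>0)&(P[...,2]>.21)&(np.hypot(*(P[...,:2]-s[:2]).transpose(2,0,1))<.09)
Q=P[m];R=Q-s;th=np.radians(79.35);y=R[:,:2]@[np.cos(th),np.sin(th)];x=R[:,:2]@[np.sin(th),-np.cos(th)]
for sg in(1,-1):
    k=y*sg>0; o=np.argsort(Q[k,2])[:300:20]; print(np.c_[x[k],y[k],R[k,2]][o].round(4).tolist())
w=cam('wrist')
im=w['img'][170:300,150:362]; save('c.png',cv2.resize(im,None,fx=3.5,fy=3.5,interpolation=cv2.INTER_CUBIC))
P=cloud(w); 
for v in range(215,300,10): print(v,[tuple(P[v,u].round(3)) if 1 else 0 for u in (212,218,222,226)])
```

```text
[[0.0079, 0.0437, 0.0387], [0.0045, 0.0434, 0.0407], [0.0074, 0.0433, 0.0415], [0.0054, 0.043, 0.0421], [-0.0067, 0.0438, 0.0431], [0.0046, 0.0436, 0.0436], [0.0071, 0.0431, 0.044], [-0.0115, 0.0483, 0.0445], [-0.0112, 0.0491, 0.045], [-0.0114, 0.0446, 0.0454], [0.0059, 0.0435, 0.046], [0.004, 0.0437, 0.0465], [-0.009, 0.0434, 0.047], [-0.0029, 0.0433, 0.0474], [-0.0115, 0.0467, 0.0479]]
[[0.0069, -0.0425, 0.0391], [-0.0061, -0.0423, 0.0413], [-0.0064, -0.0416, 0.042], [-0.0014, -0.0422, 0.043], [-0.0056, -0.0421, 0.0437], [-0.0043, -0.042, 0.0443], [0.0081, -0.0419, 0.0448], [-0.0111, -0.0465, 0.0454], [0.0053, -0.0423, 0.0459], [-0.009, -0.042, 0.0464], [-0.0071, -0.0424, 0.0469], [-0.0042, -0.0421, 0.0473], [-0.0002, -0.0422, 0.0478], [-0.0114, -0.0426, 0.0483], [-0.0116, -0.0467, 0.0487]]
215 [(np.float64(0.473), np.float64(0.116), np.float64(0.187)), (np.float64(0.473), np.float64(0.119), np.float64(0.187)), (np.float64(0.473), np.float64(0.122), np.float64(0.188)), (np.float64(0.474), np.float64(0.124), np.float64(0.188))]
225 [(np.float64(0.478), np.float64(0.115), np.float64(
[... 1158 characters left out ...]
(0.482), np.float64(0.122), np.float64(0.236)), (np.float64(0.485), np.float64(0.123), np.float64(0.23)), (np.float64(0.492), np.float64(0.122), np.float64(0.219)), (np.float64(0.569), np.float64(0.093), np.float64(0.091))]
285 [(np.float64(0.47), np.float64(0.129), np.float64(0.26)), (np.float64(0.49), np.float64(0.122), np.float64(0.231)), (np.float64(0.497), np.float64(0.121), np.float64(0.22)), (np.float64(0.571), np.float64(0.094), np.float64(0.106))]
295 [(np.float64(0.471), np.float64(0.129), np.float64(0.265)), (np.float64(0.495), np.float64(0.121), np.float64(0.23)), (np.float64(0.571), np.float64(0.092), np.float64(0.119)), (np.float64(0.573), np.float64(0.095), np.float64(0.118))]
```

View pics/c.png

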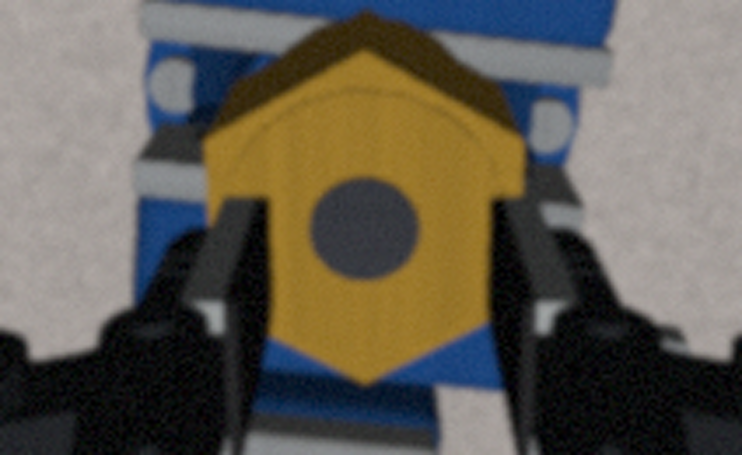

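The crop shows both pads over the cap's top face, starting at (270,200) and (490,200). Depth puts the tips near z = 0.20, so real tip height is about 35 mm above the reported TCP z, while x and y agree. I'll reopen, recentre and go down by what the camera shows.

```bash
python3 -m inch '0.3 -0.2 0 0;0 0 0 0;0 0 0 0;0 0 0 0' 1; python3 rel.py .4873 .1373 .124 80
```

```text
time: 4.05
position: [0.487, 0.1374, 0.1654]
ee_rot: [0.004, 0.086, 0.996, -0.001]
wrist_force: [-1.0, -0.3, -0.7]
gripper_width: 0.0851
pos [0.487  0.1374 0.1654] t 4.05 q [ 0.278  0.153 -0.344  1.067 -0.004  0.45 ] ydir 80.12 tilt [ 0.007 -0.002 -1.   ]
shift cm [ 0.   -0.    4.14] turn 0.12 F [-1.02 -0.33 -0.71] M [0.006 0.021 0.004] w 0.0851
```

```bash
python3 -m inch '0 0 2 0;0 0 2 0;0 0 0 0'; python3 rel.py .4873 .1373 .124 80
python3 - <<'E'
from h import *
d=cam('wrist');P=cloud(d);s=ctrl.observe()['position']
R=P-s;th=np.radians(80.1);y=R[...,:2]@[np.cos(th),np.sin(th)];x=R[...,:2]@[np.sin(th),-np.cos(th)]
m=(d['range_z']>0)&(d['img'].max(-1)<70)&(abs(x)<.015)&(abs(y)>.036)&(abs(y)<.06)&(P[...,2]>.14)
for sg in(1,-1):
    k=m&(y*sg>0); z=np.sort(P[k][:,2]); print(k.sum(),z[:200:25].round(4))
E
```

```text
time: 4.35
position: [0.4884, 0.1376, 0.1254]
ee_rot: [0.005, 0.086, 0.996, -0.0]
wrist_force: [0.2, 0.0, -0.2]
gripper_width: 0.0854
pos [0.4884 0.1376 0.1254] t 4.35 q [ 0.277  0.182 -0.406  0.974 -0.004  0.45 ] ydir 80.12 tilt [ 0.01  -0.001 -1.   ]
shift cm [ 0.11 -0.05  0.13] turn 0.12 F [ 0.25  0.02 -0.18] M [-0.007  0.001 -0.011] w 0.0854
6428 [0.1648 0.167  0.1681 0.1693 0.1704 0.1711 0.1718 0.1724]
6324 [0.1661 0.1679 0.1691 0.1701 0.171  0.1718 0.1725 0.173 ]
```

```bash
python3 -m inch '0.1 0 0.3 0;0 0 0.1 0;0 0 0.1 0;0 0 0.1 0;0 0 0 0' 0 30; python3 rel.py .4873 .1373 .124 80; python3 -m inch '0 0 0 0;0 0 0 0;0 0 0 0'; python3 rel.py .4873 .1373 .124 80
```

```text
time: 4.9
position: [0.4892, 0.1375, 0.1243]
ee_rot: [0.007, 0.086, 0.996, -0.0]
wrist_force: [0.5, 0.1, -4.9]
gripper_width: 0.0504
pos [0.4892 0.1375 0.1243] t 4.9 q [ 0.278  0.18  -0.41   0.967 -0.006  0.451] ydir 80.09 tilt [ 0.014 -0.002 -1.   ]
shift cm [ 0.19 -0.05  0.03] turn 0.09 F [ 0.51  0.11 -4.92] M [0.048 0.066 0.006] w 0.0504
time: 5.2
position: [0.4892, 0.1375, 0.1242]
ee_rot: [0.007, 0.086, 0.996, -0.0]
wrist_force: [-1.5, -0.6, -1.1]
gripper_width: 0.0506
pos [0.4892 0.1375 0.1242] t 5.2 q [ 0.278  0.18  -0.41   0.967 -0.006  0.451] ydir 80.08 tilt [ 0.014 -0.002 -1.   ]
shift cm [ 0.19 -0.05  0.02] turn 0.08 F [-1.49 -0.59 -1.07] M [-0.1    0.139 -0.018] w 0.0506
```

```bash
for i in 1; do python3 -m inch '0 0 0 1.5' >/dev/null; python3 rel.py .4873 .1373 .124 80; python3 -m inch '0 0 0 1.5' >/dev/null; python3 rel.py .4873 .1373 .124 80; python3 -m inch '0 0 0 1' > /dev/null; python3 rel.py .4873 .1373 .124 80; done
```

```text
pos [0.4894 0.1375 0.1242] t 5.3 q [ 0.278  0.18  -0.41   0.967 -0.006  0.478] ydir 78.51 tilt [ 0.014 -0.002 -1.   ]
shift cm [ 0.2  -0.06  0.02] turn -1.49 F [ 0.03  0.16 -1.58] M [-0.106 -0.01   0.02 ] w 0.0508
pos [0.4895 0.1374 0.1242] t 5.4 q [ 0.278  0.181 -0.41   0.967 -0.006  0.507] ydir 76.89 tilt [ 0.014 -0.002 -1.   ]
shift cm [ 0.21 -0.06  0.01] turn -3.11 F [ 0.79 -0.65 -1.85] M [-0.095  0.05   0.026] w 0.0505
pos [0.4896 0.1374 0.1242] t 5.5 q [ 0.278  0.181 -0.41   0.967 -0.006  0.526] ydir 75.77 tilt [ 0.015 -0.003 -1.   ]
shift cm [ 0.23 -0.06  0.02] turn -4.23 F [ 0.44 -0.26 -2.09] M [-0.123 -0.062 -0.02 ] w 0.0507
```

```bash
python3 -m inch '0.1 0 0 1.5' >/dev/null; python3 rel.py .4873 .1373 .124 80; python3 -m inch '0.1 0 0 1.5' >/dev/null; python3 rel.py .4873 .1373 .124 80; python3 -m inch '0 0 0 2' > /dev/null; python3 rel.py .4873 .1373 .124 80;  python3 -m inch '0 0 0 2' > /dev/null; python3 rel.py .4873 .1373 .124 80
```

```text
pos [0.4889 0.1376 0.1242] t 5.6 q [ 0.279  0.179 -0.412  0.966 -0.007  0.556] ydir 74.15 tilt [ 0.015 -0.003 -1.   ]
shift cm [ 0.15 -0.07  0.02] turn -5.85 F [ 0.46  0.3  -2.08] M [-0.078 -0.053  0.01 ] w 0.0505
pos [0.488  0.1379 0.1242] t 5.7 q [ 0.28   0.178 -0.414  0.966 -0.007  0.585] ydir 72.5 tilt [ 0.015 -0.003 -1.   ]
shift cm [ 0.05 -0.08  0.02] turn -7.5 F [ 0.56 -1.33 -2.56] M [-0.062 -0.063  0.039] w 0.0506
pos [0.4879 0.1379 0.1242] t 5.8 q [ 0.28   0.177 -0.414  0.966 -0.007  0.623] ydir 70.36 tilt [ 0.015 -0.003 -1.   ]
shift cm [ 0.04 -0.08  0.02] turn -9.64 F [ 0.43 -0.79 -2.81] M [-0.144 -0.064  0.023] w 0.0506
pos [0.488  0.1379 0.1242] t 5.9 q [ 0.28   0.177 -0.414  0.965 -0.007  0.661] ydir 68.2 tilt [ 0.016 -0.003 -1.   ]
shift cm [ 0.05 -0.08  0.02] turn -11.8 F [ 1.1  -0.11 -3.42] M [-0.106 -0.238  0.04 ] w 0.0507
```

It turned 12° clockwise (seen from above) with no moment and no change in finger width, so the thread is left-handed. I'll keep going to about 85°.

```bash
python3 -m inch '0 0 0 5;0 0 0 5;0 0 0 5;0 0 0 5;0 0 0 5' >/dev/null; python3 rel.py .4873 .1373 .124 80
python3 - <<'E'
from m import *
d=cam('wrist'); hexfit(d); save('e.png',d['img'])
E
```

```text
pos [0.4886 0.1376 0.1244] t 6.4 q [ 0.28   0.177 -0.414  0.964 -0.008  1.121] ydir 41.83 tilt [ 0.017 -0.004 -1.   ]
shift cm [ 0.06 -0.12  0.04] turn -38.17 F [ 0.71 -1.   -2.82] M [-0.111 -0.042  0.048] w 0.0505
n 9863 centre [0.48638906 0.13930899] flat deg 42.0 width 0.05371897482436037 0.05750459495685164 z 0.1886027192003569 cloud mean [0.48346061 0.14218427 0.18819204]
```

View pics/e.png

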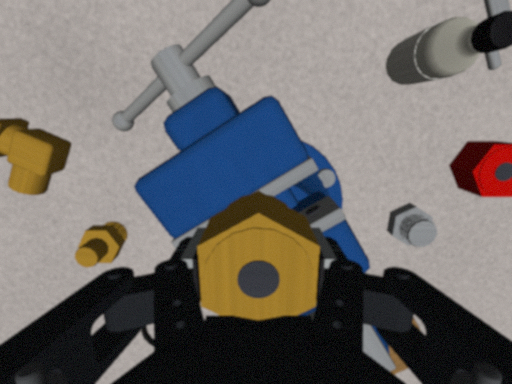

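The wrist view shows the cap at (258,278) still square between the pads while the vise appears rotated. The measured flat at 42° equals the jaw direction, so the cap turned with the gripper.

```bash
python3 -m inch '0 0 0 7;0 0 0 7;0 0 0 7;0 0 0 7;0 0 0 7' >/dev/null; python3 rel.py .4873 .1373 .124 80;python3 -m inch '0 0 0 7;0 0 0 5;0 0 0 0;0 0 0 0' - 50 >/dev/null; python3 rel.py .4873 .1373 .124 80
```

```text
pos [0.4885 0.1375 0.1246] t 6.95 q [ 0.281  0.176 -0.415  0.964 -0.009  1.755] ydir 5.52 tilt [ 0.018 -0.004 -1.   ]
shift cm [-0.01 -0.13  0.05] turn -74.48 F [-0.1  -0.63 -2.1 ] M [-0.168 -0.043  0.079] w 0.0506
pos [0.4884 0.1375 0.1247] t 7.35 q [ 0.281  0.176 -0.415  0.964 -0.009  1.97 ] ydir -6.79 tilt [ 0.018 -0.004 -1.   ]
shift cm [-0.03 -0.11  0.07] turn -86.79 F [ 0.29 -0.92 -2.24] M [-0.04  -0.085  0.038] w 0.0503
```

```bash
python3 -m inch '0 0 -0.3 0;0 0 -0.3 0' >/dev/null; python3 rel.py .4873 .1373 .124 80;python3 -m inch '0 0 -0.5 0;0 0 -0.5 0' >/dev/null; python3 rel.py .4873 .1373 .124 80
```

```text
pos [0.4875 0.1374 0.1304] t 7.55 q [ 0.281  0.171 -0.407  0.979 -0.009  1.967] ydir -6.61 tilt [ 0.016 -0.005 -1.   ]
shift cm [-0.01 -0.03  0.64] turn -86.61 F [ 0.98 -1.48 -3.87] M [-0.106 -0.161  0.026] w 0.0502
pos [0.4875 0.1373 0.1409] t 7.75 q [ 0.281  0.163 -0.391  1.002 -0.009  1.966] ydir -6.55 tilt [ 0.017 -0.005 -1.   ]
shift cm [-0.   -0.05  1.69] turn -86.55 F [ 0.48  0.55 -3.84] M [ 0.061 -0.087 -0.022] w 0.0504
```

It lifts freely, carrying only its own weight.

```bash
python3 -m inch '0 0 -1 0;0 0 -1.5 0;0 0 -2 0;0 0 -2 0;0 0 -1.5 0' >/dev/null; python3 rel.py .4873 .1373 .225 80;python3 -m inch '0 0 -0.5 0;0 0 0 0;0 0 0 0;0 0 0 0' >/dev/null; python3 rel.py .4873 .1373 .225 80
python3 - <<'E'
from m import *
s=cam('side')
X=np.array([.487,.137,.2]);c=s['R']@X+s['t'];u,v=(c[:2]/c[2]*s['f']+[s['cx'],s['cy']]).astype(int)
save('f.png',cv2.resize(s['img'][v-60:v+60,u-60:u+60],(480,480),interpolation=cv2.INTER_CUBIC))
w=cam('wrist');hexfit(w,.283);P=cloud(s)
h=cv2.cvtColor(s['img'],cv2.COLOR_RGB2HSV);m=(h[...,0]>12)&(h[...,0]<30)&(h[...,1]>110)&(np.hypot(P[...,0]-.487,P[...,1]-.137)<.035)
print(np.histogram(P[m][:,2],np.arange(.1,.32,.01)))
E
```

```text
pos [0.4839 0.1377 0.2255] t 8.25 q [ 0.283  0.113 -0.251  1.195 -0.008  1.967] ydir -6.47 tilt [ 0.013 -0.004 -1.   ]
shift cm [-0.    0.34  0.05] turn -86.47 F [ 0.37  0.52 -3.64] M [ 0.02  -0.005  0.01 ] w 0.0502
pos [0.4844 0.1382 0.2333] t 8.65 q [ 0.283  0.108 -0.239  1.209 -0.007  1.966] ydir -6.44 tilt [ 0.016 -0.003 -1.   ]
shift cm [-0.06  0.29  0.83] turn -86.44 F [ 0.37 -0.62 -4.35] M [0.027 0.042 0.044] w 0.0502
n 1186 centre [0.48503074 0.15740141] flat deg 24.000000000000004 width 0.03754196116677033 0.03906125031588307 z 0.2837755652694108 cloud mean [0.48543542 0.16114954 0.28348904]
(array([ 11,  13,  13,  10,  39,  75,  27,  26,   1,   0,   0,   0,   0,
         0,   0,   0,  25,  52,  50, 145,   3]), array([0.1 , 0.11, 0.12, 0.13, 0.14, 0.15, 0.16, 0.17, 0.18, 0.19, 0.2 ,
       0.21, 0.22, 0.23, 0.24, 0.25, 0.26, 0.27, 0.28, 0.29, 0.3 , 0.31]))
```

View pics/f.png

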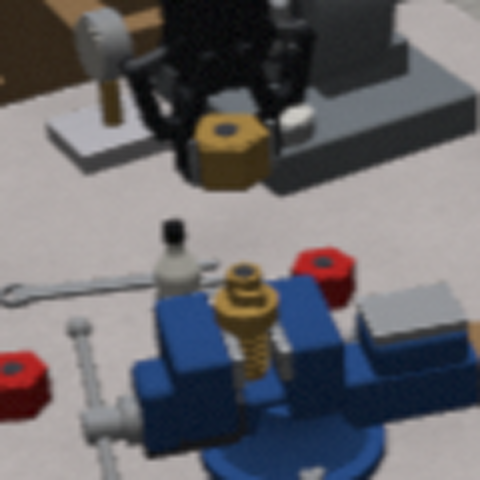

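The side view shows the cap at (232,150) held mouth down, well above the bare neck at (243,285). The rim is at z of about 0.26 and the neck top about 0.177. I'm handing in.

```bash
python3 -c "
from h import *
s=ctrl.observe();print(abs(s['dq']).max(),s['gripper_width']);print(workorder.close_job())"
```

```text
0.002367767618040431 0.05070806089635456
the job is handed in; nothing more can be done
None
```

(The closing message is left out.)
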